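# Slip check on the inclined-plane tester

### The arm

A 7-joint arm with a two-finger parallel gripper is mounted at the origin on the work surface. World frame = base frame: x ahead of the robot, y to its left, z up, the work surface at z = 0. Lengths are in mm, angles in degrees, forces in N, time in s.
With the tool pointing down it reaches from about 400 to 875 mm from the base axis. Payload 6.5 kg.
Tool frame: the origin (TCP) lies midway between the tips of the shut fingers; the grasp point (between the pads) lies 19 mm behind it; z points along the fingers, y is the direction in which the jaws open and shut (so a half turn about z gives the same grasp; the last joint's range is limited). The gripper opens to 85 mm and grips with 20 to 120 N. Pads are 22 mm wide; open, the fingers measure 114 mm over their backs; the gripper's body (76 mm by 85 mm) begins 54 mm behind the grasp point. The pads swing forward as they close: fully open they stand 13 mm farther back than shut.
Start: joints at [-73.866, 30.733, -0.252, 88.115, 0.149, 61.152, -4.079], TCP at [221.535, 611.075, 231.29] pointing down, gripper open.
Joint ranges: [-154.64, 154.64], [-21.42, 123.67], [-72.66, 72.17], [13.99, 137.28], [-74.86, 254.86], [10.95, 109.41], [-158.01, 158.01]. Speed limits (degrees/s): [136.94, 136.94, 180, 180, 180, 180, 180].

### API

Orientations are given as a 3x3 rotation matrix whose columns are the frame's x, y, z axes.
In Python, from workcell import robot gives the robot as it stands.
- The arm moves only by the shell command python3 -m handwheel 'ROWS'. ROWS is a JSON object of lists of equal length, an entry for each row: "delta_pos": the shift along the tool's x, y, z in m, a list of three; "dr": the turn, a rotation vector about the tool's x, y, z in rad, a list of three; "jaw": the gripper command: -1 is shut, 1 is fully open, values between are in proportion. A call has 1 to 10 rows; each row is the pose to reach, as a shift and turn from the pose commanded when the call began, along the tool's axes at that moment; what a row does not reach only later rows make up. A row lasts 1/8 s, in which the tool goes at most 62.5 mm and 10.7 degrees, less where a joint would pass 70% of its speed; a pose out of reach is approached as far as the arm can. A call with a gripper value outside its range is refused whole. The fingers move at their own pace and stop on an object; the grip force is fixed at half the most. Time passes only in rows, so rows that repeat a pose let the fingers close. It gives the time, the measured TCP pose, the force and the opening at its end, in the units of the state.
- robot.sense(): the state, without advancing time (a new reading comes with each control period).
- robot.capture(name): name is "side" or "top"; returns a dict with "pixels" (384x512x3 uint8, red, green, blue), "vertical_fov" (degrees; the focal length in pixels is half the picture's height over the tangent of half this angle, whatever the lens; pixels are square), "cx", "cy" (the principal point, pixels), "k1" (the pictures are not rectified: a ray, as slopes to the right and down, at radius r is drawn at 1 + k1 r^2 times it, then the intrinsics apply), "R" (3x3) and "t" (3): a world point X has camera coordinates R X + t. Camera axes: x right, y down, z forward; pixel columns grow to the right and rows downward; lengths in mm; the calibration is good to about 2 mm. A picture is of the moment at which its call begins. There is no depth.
- robot.hand_in(): hands the job in, once; it reports no verdict.
The state is a dict: "time_s": time; "joints": joint angles; "joint_vel": joint speeds; "effort": joint torques, N m; "tcp_pos": TCP position; "orientation": TCP orientation; "ft_force": force on the tool from outside, world axes, zero at the start; "ft_torque": the same for the moment, N m; "width": finger opening in mm.
Only numpy, scipy, OpenCV 4.12 (cv2) and the standard library are available. Lean on these libraries where they do the work, as an engineer would, in place of code of your own. Each camera call takes 0.05 s, during which the arm holds its last target. There are 200 camera calls.

### The job

Run one slip check on the inclined-plane tester: turn its black dial back (anticlockwise) to the zero stop, then up (clockwise) four clicks and leave it resting in the fourth, which tilts the bed steeper. Then take the sled with the red grip, lay it flat and lengthwise on the bed with the whole sled above the red line, and only once it lies on the bed let go, so that it slides down by itself, without being pushed, and comes to rest against the rubber stop at the low end. Leave the blue sled, the steel mass piece, the hand roller and the wash bottle where they are.

Things in the scene. Friction and masses are not known exactly. Their poses are not given: they have to be found in the camera images.
- tester: Inclined-plane slip tester, fixed: grey base plate 270 (x) by 460 (y) mm, top 24 mm above the bench, origin under its centre, z up. Two grey cheeks, tops 138 mm high, carry the tilting bed; its pivot line runs along the tester's x at (45, 0, 140) mm, the bed rises towards +y. The dial stands on a blue housing (76 by 90 mm, top 62 mm above the bench), its axis at (-85, -115) mm.
- dial (a joint): Dial angle in rad, growing clockwise seen from above. 0 is the zero click; each click is 0.349 (20 degrees), the fourth 1.396. End stops at -0.05 (the zero stop) and 2.14. A sprung roller holds each click: about 0.3 N m carries it over, let go it settles in the nearest click. Starts in click 1, 2 or 3. Bed: 10 degrees at zero, 3.5 more per click. Over 9 N on the bed can force it out of its click.
- dial_grip (a point): Point on the dial's upright axis at the height to grip, 24 mm above its housing, 86 mm above the bench. The grip is a black upright bar 42 mm long, 14 wide, from 6 to 38 mm above the housing, on a round skirt; at dial 0 it lies along the tester's x, white mark on its -x end. This point's x axis runs along the bar and turns with it. The bed's edge is nearest, 87 mm off on the tester's +x side.
- bed_start (a point): Point on the bed's surface, mid-lane, where the middle of the sled's underside should be laid. Axes of the bed: y uphill, z out of the surface, x across; they tilt with it. Lane 70 mm wide between rails 10 mm high and 8 mm wide; red line 65 mm downhill of this point, steel clamp bar 12 mm high from 64 mm uphill of it. Sliding friction 0.25 to 0.38: a sled slides at four clicks.
- bed_stop (a point): Foot of the rubber stop's face on the bed's surface, middle of the lane, 293 mm downhill of bed_start; same axes. The stop is 22 mm high. A sled at rest against it has its middle 45 mm uphill of this point.
- sled_red_mid (a point): Middle (23 mm above the underside) of the sled with the red grip, loose, 0.19 to 0.33 kg, flat on the bench: aluminium plate 62 (x) by 90 (y) by 12 mm with red ends; on top an upright red grip rib 16 mm wide (x), 54 mm long (y), from 12 to 46 mm above the underside. z up out of the plate, y lengthwise; both ends alike. Gripped across the rib (along x) it can slide out between opened fingers.
- sled_blue_mid (a point): Middle of the second sled, the same but with a blue grip and blue ends: to be left alone.
- mass_piece: Steel mass piece with a head, 38 mm in diameter, 56 mm high, origin under its centre: leave alone.
- press_roller: Hand roller lying on the bench: rubber roller 40 mm in diameter, handle 135 mm behind it along its -x; origin under the roller: leave alone.
- wash_bottle: White wash bottle with a red spout, 62 mm in diameter, 175 mm high, origin under its centre: leave alone.
Mind the look-alikes: they are no part of the job. Leave any green look-alike of the part that bears sled_red_mid alone.

How it is judged (in metres and radians):
On the way, in this order (a step that is already met when the one before it is completed fails the run):
1. the dial has been turned back to its zero stop (value of joint dial below 0.08 rad), for 0.1 s.
2. the dial stands in the fourth click, let go (value of joint dial between 1.296 and 1.496 rad and contact force between the fingers and dial below 0.2 N), for 0.3 s.
3. the red sled, still held, lies flat and lengthwise on the bed with all of it above the red line (x of sled_red_mid in the frame of bed_start between -0.008 and 0.008 m and y of sled_red_mid in the frame of bed_start between -0.021 and 0.025 m and z of sled_red_mid in the frame of bed_start between 0.018 and 0.027 m and angle between the z axis of sled_red_mid and the z axis of bed_start, either way round below 0.1 rad and angle between the y axis of sled_red_mid and the y axis of bed_start, either way round below 0.15 rad and contact force between the fingers and sled_red above 0.5 N and contact force between sled_red and bed above 0.2 N), for 0.1 s.
At the end, for the whole second after the job is handed in: The red sled lies flat (within 6 degrees) and lengthwise in the lane, at rest, its low end against the rubber stop within 5 mm; the dial stands in the fourth click (within 0.1 rad of 1.396) (x of sled_red_mid in the frame of bed_stop between -0.008 and 0.008 m and y of sled_red_mid in the frame of bed_stop between 0.04 and 0.05 m and z of sled_red_mid in the frame of bed_stop between 0.018 and 0.027 m and angle between the z axis of sled_red_mid and the z axis of bed_start, either way round below 0.1 rad and angle between the y axis of sled_red_mid and the y axis of bed_start, either way round below 0.15 rad and value of joint dial between 1.296 and 1.496 rad and linear speed of sled_red below 0.01 m/s); the robot touches nothing.
It fails at once if the red sled is touched or pushed while it is on its way down the bed, below the red line (x of sled_red_mid in the frame of bed_start between -0.05 and 0.05 m and y of sled_red_mid in the frame of bed_start between -0.3 and -0.045 m and z of sled_red_mid in the frame of bed_start between 0 and 0.045 m and contact force between the fingers and sled_red above 1 N).
It fails at once if the blue sled, the mass piece, the hand roller or the wash bottle is moved more than 20 mm (distance of any of sled_blue_mid, mass_piece, press_roller, wash_bottle from where it was at the start of the episode above 0.02 m).
It also fails if it takes over 64 s, if anything falls off the work surface, if the arm or the gripper's body presses on something with over 40 N, if the wrist force passes 120 N, or if a joint passes its speed limit or range.

## Working session

There is one attempt and no reset: what is moved stays moved. The work goes in short steps, Python scripts to look and compute and a shell command to move; the robot and the scene stay as the last step left them, time stands still between calls to the robot, and variables do not carry over. Pictures are saved under pics/ and viewed, about 8 in all and at most 12, crops included, and the job is handed in when it is done.

```bash
mkdir -p pics; ls; cat > h.py <<'E'
import numpy as np, cv2, json
from workcell import robot
def cap(n):
    c=robot.capture(n); 
    for k in('R','t'): c[k]=np.array(c[k],float)
    c['R']=c['R'].reshape(3,3); c['t']=c['t'].ravel(); c['pixels']=np.array(c['pixels'],np.uint8)
    c['f']=c['pixels'].shape[0]/2/np.tan(np.radians(c['vertical_fov']/2)); return c
def ray(c,uv):
    d=(np.array(uv,float)-[c['cx'],c['cy']])/c['f']; s=d.copy()
    for _ in range(20): s=d/(1+c['k1']*(s@s))
    w=c['R'].T@np.array([s[0],s[1],1]); return -c['R'].T@c['t'], w/np.linalg.norm(w)
def onz(c,uv,z):
    o,w=ray(c,uv); return o+w*(z-o[2])/w[2]
def proj(c,X):
    p=c['R']@np.array(X,float)+c['t']; s=p[:2]/p[2]; s=s*(1+c['k1']*(s@s)); return s*c['f']+[c['cx'],c['cy']]
def tri(c1,u1,c2,u2):
    A=np.zeros((3,3));b=np.zeros(3)
    for c,u in((c1,u1),(c2,u2)):
        o,w=ray(c,u);P=np.eye(3)-np.outer(w,w);A+=P;b+=P@o
    return np.linalg.solve(A,b)
def blobs(c,lo,hi,amin=30):
    m=cv2.inRange(cv2.cvtColor(c['pixels'],cv2.COLOR_RGB2HSV),lo,hi)
    n,l,s,ce=cv2.connectedComponentsWithStats(m)
    return [(s[i,4],ce[i].round(1),cv2.minAreaRect(np.argwhere(l==i)[:,::-1].astype(np.float32))) for i in range(1,n) if s[i,4]>=amin]
def save(c,f): cv2.imwrite(f,cv2.cvtColor(c['pixels'],cv2.COLOR_RGB2BGR))
E
python3 - <<'E'
from h import *
a=cap('top');b=cap('side')
save(a,'pics/t1.png');save(b,'pics/s1.png')
for c in(a,b):
    print(c['f'],c['cx'],c['cy'],c['k1'],-c['R'].T@c['t']); print(c['R'].round(3))
E
```

```text
pics
409.38807905319453 257.2399051813818 193.8804230535344 -0.05301242171469269 [ 244.2302608   -30.52095091 1307.92297792]
[[ 0.061 -0.998  0.002]
 [-0.977 -0.06  -0.204]
 [ 0.204  0.011 -0.979]]
417.1829246994764 258.0880417799005 191.12561472864573 -0.10900426466071823 [ 278.99849145 -816.91573786 1050.62611372]
[[ 0.964 -0.267  0.014]
 [-0.187 -0.711 -0.678]
 [ 0.19   0.651 -0.735]]
```

View pics/t1.png

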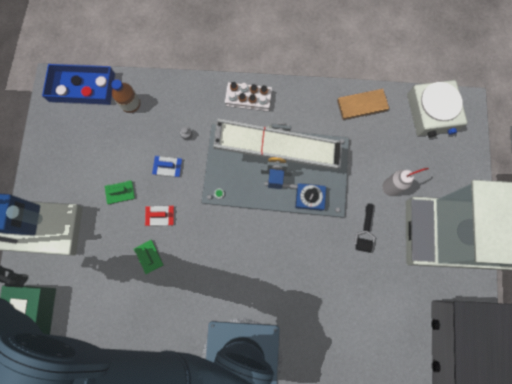

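View pics/s1.png

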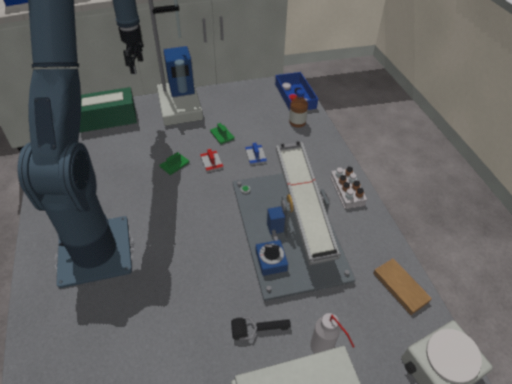

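The top view shows the red sled at (160,216), blue sled (167,166), dial (312,196) and bed from (218,132) to (342,154), with the red line at (263,141). The bed's high end is on the left, which is world +y. Next I crop for detail.

```bash
python3 - <<'E'
from h import *
a=cap('top');b=cap('side')
def crop(c,x0,x1,y0,y1,s): return cv2.resize(cv2.cvtColor(c['pixels'][y0:y1,x0:x1],cv2.COLOR_RGB2BGR),None,fx=s,fy=s,interpolation=cv2.INTER_CUBIC)
cv2.imwrite('pics/t2.png',crop(a,200,355,110,220,5))
cv2.imwrite('pics/s2.png',crop(b,230,360,130,310,3.3))
for c in(a,b):
    print('red');[print(x) for x in blobs(c,(0,150,90),(8,255,255),10)]
    print('blue');[print(x) for x in blobs(c,(105,150,60),(125,255,255),30)]
    print('green');[print(x) for x in blobs(c,(50,120,60),(75,255,255),10)]
E
```

```text
red
(np.int32(122), array([152.1, 214.9]), ((155.5, 215.5), (19.0, 17.0), 0.0))
(np.int32(65), array([170.6, 215.6]), ((170.5, 215.5), (17.0, 3.0), 90.0))
blue
(np.int32(1040), array([78.8, 84.2]), ((76.0, 83.5), (31.0, 66.0), 90.0))
(np.int32(75), array([115.6,  83.9]), ((115.5, 84.0), (8.0, 9.0), 90.0))
(np.int32(106), array([160.2, 164.4]), ((162.71620178222656, 166.20269775390625), (17.91948890686035, 16.27549934387207), 9.462322235107422))
(np.int32(216), array([  3. , 209.6]), ((4.5, 212.0), (34.0, 9.0), 90.0))
(np.int32(32), array([299. , 202.2]), ((298.722900390625, 201.7420196533203), (12.5299654006958, 5.187564849853516), 61.38954162597656))
green
(np.int32(431), array([119.1, 192. ]), ((119.16605377197266, 191.9639129638672), (17.249286651611328, 27.615854263305664), 77.73522186279297))
(np.int32(22), array([218.9, 192.9]), ((219.0, 193.0), (4.0, 4.0), 90.0))
(np.int32(433), array([148.1, 256.1]), ((148.10000610351562, 256.20001220703125), (26.385601043701172, 18.782970428466797), 63.43495178222656))
red
(np.int32(17), array([293.4,  97.4]), ((293.2500305175781, 97.2499923
[... 779 characters left out ...]
5.096368789672852, 7.726752281188965), 9.462322235107422))
(np.int32(47), array([273.2, 213.4]), ((274.0000305175781, 212.50003051757812), (8.049844741821289, 9.391485214233398), 63.43495178222656))
(np.int32(85), array([272.8, 264.7]), ((273.3066711425781, 263.8512878417969), (6.854976177215576, 24.186426162719727), 82.56858825683594))
green
(np.int32(234), array([221.6, 133.6]), ((221.6683349609375, 133.8168487548828), (19.841449737548828, 13.509071350097656), 50.710594177246094))
(np.int32(312), array([174., 163.]), ((173.73077392578125, 162.8461456298828), (14.422204971313477, 25.238859176635742), 56.3099365234375))
(np.int32(12), array([244.8, 187.9]), ((245.0, 188.0), (4.0, 2.0), 0.0))
```

View pics/t2.png

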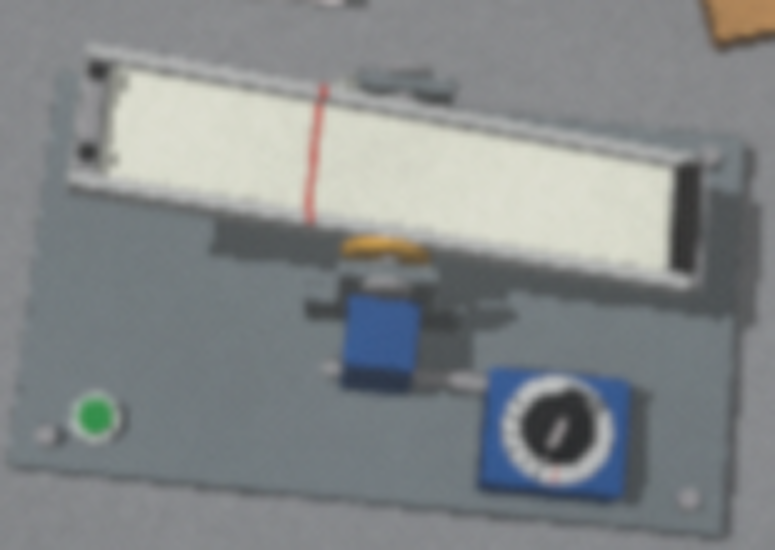

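View pics/s2.png

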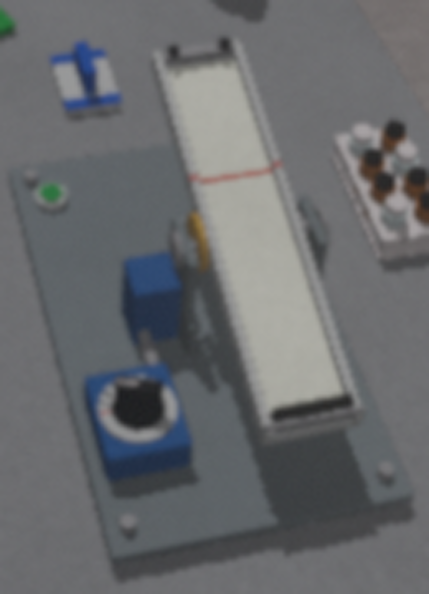

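The dial's white mark lies about 20° past the tester's −x direction, so it is in click 1. Now the tester frame, dial axis and sled pose in numbers.

```bash
python3 - <<'E'
from h import *
a=cap('top');b=cap('side')
T=lambda x,y:(200+(x+.5)/5-.5,110+(y+.5)/5-.5)
S=lambda x,y:(230+(x+.5)/3.3-.5,130+(y+.5)/3.3-.5)
for n,p in dict(LB=(10,465),RB=(725,537),RT=(748,145),LT=(60,68)).items(): print('plate top',n,onz(a,T(*p),24).round(1))
for n,p in dict(LB=(12,172),RB=(116,555),RT=(412,490)).items(): print('plate side',n,onz(b,S(*p),24).round(1))
print('ring',onz(a,T(557,430),64).round(1),onz(b,S(138,410),64).round(1))
print('bar ends',[onz(a,T(*p),100).round(1) for p in((548,448),(567,415))])
L=[tri(a,T(*p),b,S(*q)) for p,q in(((310,222),(194,178)),((324,87),(282,165)))]
print('line L,R',np.round(L,1))
for n,p,q in(('stopL',(672,268),(273,411)),('stopR',(697,165),(352,400)),('clampL',(88,152),(172,50)),('clampR',(97,70),(225,43))):
    print(n,tri(a,T(*p),b,S(*q)).round(1))
# sled
ims=[]
for c,(x0,x1,y0,y1) in((a,(140,185,195,237)),(b,(190,235,140,182))):
    ims.append(cv2.resize(c['pixels'][y0:y1,x0:x1][:42,:45],(450,420),interpolation=cv2.INTER_CUBIC))
cv2.imwrite('pics/sl.png',cv2.cvtColor(np.hstack(ims),cv2.COLOR_RGB2BGR)[:, :900][:, :800] if 0 else cv2.resize(cv2.cvtColor(np.hstack(ims),cv2.COLOR_RGB2BGR),(800,373)))
E
```

```text
plate top LB [472.8 159.1  24. ]
plate top RB [ 454.1 -297.9   24. ]
plate top RT [ 717.2 -309.    24. ]
plate top LT [742.8 149.9  24. ]
plate side LB [474.7 155.5  24. ]
plate side RB [ 457.2 -294.    24. ]
plate side RT [ 720.4 -302.3   24. ]
ring [ 508.4 -183.8   64. ] [ 506.8 -186.2   64. ]
bar ends [array([ 489.4, -174.3,  100. ]), array([ 510.4, -185.1,  100. ])]
line L,R [[603.6 -23.5 161.4]
 [687.5 -26.8 160. ]]
stopL [ 603.6 -245.   109.1]
stopR [ 667.3 -257.4  117.9]
clampL [623.3 104.8 201.2]
clampR [674.9 103.9 199. ]
```

View pics/sl.png

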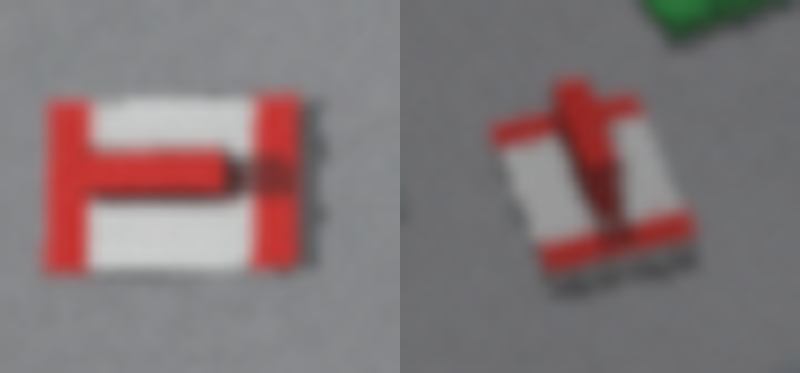

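The tester yaw is about −2.3° from both views. The dial axis comes to (507.5, −185), the same from the plate corners and from the ring. The sled crop gives clean plate corners in both views, so I turn those into a pose and move deltas.

```bash
cat >> h.py <<'E'
from scipy.spatial.transform import Rotation as Ro
def delta(p,R,s=None):
    """rows' values (m, rad) for target TCP p (mm), R from the present pose"""
    s=s or robot.sense(); R0=np.array(s['orientation']).reshape(3,3); p0=np.array(s['tcp_pos'])
    return (R0.T@(np.array(p)-p0)/1000).round(4), Ro.from_matrix(R0.T@R).as_rotvec().round(4)
def down(jaw_deg):
    """tool down, jaw (tool y) axis at this world angle"""
    t=np.radians(jaw_deg); y=np.array([np.cos(t),np.sin(t),0]); z=np.array([0,0,-1.]); return np.c_[np.cross(y,z),y,z]
E
python3 - <<'E'
from h import *
a=cap('top');b=cap('side')
k=8.889
A=[(140+x/k-.45,195+y/k-.45) for x,y in((47,98),(44,270),(298,270),(300,95))]
B=[(190+(x)/k-.45,140+y/k-.45) for x,y in((92,128),(142,268),(293,232),(238,98))]
for n,c,P in(('t',a,A),('s',b,B)):
    w=np.array([onz(c,p,12) for p in P]);print(n,w.round(1).tolist(),w.mean(0).round(1))
# rib top: end edge points seen in top and side
s=robot.sense();print(np.array(s['orientation']).round(3).tolist(),s['tcp_pos'],s['width'],s['ft_force'])
for g in(157.7-90,157.7+90): print(delta((507.5,-185.2,160),down(g)),delta((507.5,-185.2,72),down(g)))
# tri of dial bar top? sled rib +  plate corner heights from two views
order=[(0,0),(1,0)]
for i in range(4):
    for j in range(4):
        X=tri(a,A[i],b,B[j]); e=np.linalg.norm(proj(a,X)-A[i])
        if e<1.5: print('tri',i,j,X.round(1),round(float(e),2))
E
```

```text
t [[454.0, 343.3, 12.0], [391.4, 337.2, 12.0], [397.2, 245.6, 12.0], [460.7, 251.4, 12.0]] [425.8 294.4  12. ]
s [[390.2, 337.4, 12.0], [395.1, 250.1, 12.0], [457.9, 255.0, 12.0], [452.6, 340.1, 12.0]] [424.  295.7  12. ]
[[-0.94, 0.341, -0.0], [0.341, 0.94, -0.0], [-0.0, -0.0, -1.0]] [221.51476254 611.00511992 231.19253724] 85.57205158608309 [ 0.06297874 -0.86847857  0.10684923]
(array([-0.5402, -0.6511,  0.0714]), array([-0.0002,  0.0001,  0.0415])) (array([-0.5402, -0.6511,  0.1594]), array([-0.0002,  0.0001,  0.0415]))
(array([-0.5402, -0.6511,  0.0714]), array([-1.0000e-04, -3.0000e-04, -3.1001e+00])) (array([-0.5402, -0.6511,  0.1594]), array([-1.0000e-04, -3.0000e-04, -3.1001e+00]))
tri 0 2 [ 475.9  377.9 -107.4] 0.73
tri 0 3 [453.9 344.4   8.3] 0.2
tri 1 0 [390.8 337.1  12.3] 0.19
tri 1 1 [ 406.5  370.6 -105.5] 0.5
tri 2 0 [382.1 223.6 114.7] 0.99
tri 2 1 [395.5 244.4  17.7] 0.32
tri 3 2 [458.5 250.3  16.8] 0.44
tri 3 3 [440.  229.5 112. ] 1.35
```

The red sled is centred at (425, 295) with yaw about +3.6°. Triangulated plate height averages 14 mm, which agrees with the 12 mm given. Moving to above the dial.

```bash
python3 -m handwheel '{"delta_pos":[[-0.5402,-0.6511,0],[-0.5402,-0.6511,0],[-0.5402,-0.6511,0],[-0.5402,-0.6511,0],[-0.5402,-0.6511,0],[-0.5402,-0.6511,0],[-0.5402,-0.6511,0],[-0.5402,-0.6511,0],[-0.5402,-0.6511,0],[-0.5402,-0.6511,0]],"dr":[[0,0,0.0415],[0,0,0.0415],[0,0,0.0415],[0,0,0.0415],[0,0,0.0415],[0,0,0.0415],[0,0,0.0415],[0,0,0.0415],[0,0,0.0415],[0,0,0.0415]],"jaw":[1,1,1,1,1,1,1,1,1,1]}'
python3 -c "
from h import *
print(delta((507.5,-185.2,130),down(67.7)))"
```

```text
time_s: 1.65
tcp_pos: [433.5, 21.1, 231.8]
orientation: [[-0.925, 0.379, 0.001], [0.379, 0.925, 0.001], [-0.001, 0.001, -1.0]]
ft_force: [0.7, 1.7, 0.4]
width: 85.4
(array([-0.1466, -0.1629,  0.1018]), array([0.0011, 0.0011, 0.0003]))
```

```bash
python3 -m handwheel '{"delta_pos":[[-0.04,-0.045,0],[-0.085,-0.09,0.01],[-0.13,-0.14,0.04],[-0.1466,-0.1629,0.08],[-0.1466,-0.1629,0.1018],[-0.1466,-0.1629,0.1018],[-0.1466,-0.1629,0.1018]],"dr":[[0.001,0.001,0],[0.001,0.001,0],[0.001,0.001,0],[0.001,0.001,0],[0.001,0.001,0],[0.001,0.001,0],[0.001,0.001,0]],"jaw":[1,1,1,1,1,1,1]}'
python3 -c "
from h import *
print(delta((507.5,-185.2,72),down(67.7)))
c=cap('side'); x=c['pixels'][170:310,200:350]
d=cap('top'); y=d['pixels'][130:270,240:390]
cv2.imwrite('pics/g1.png',cv2.cvtColor(cv2.resize(np.hstack([x,y]),(800,373),interpolation=cv2.INTER_CUBIC),cv2.COLOR_RGB2BGR))"
```

```text
time_s: 2.52
tcp_pos: [507.3, -183.1, 130.5]
orientation: [[-0.926, 0.379, 0.0], [0.379, 0.926, -0.001], [-0.0, -0.0, -1.0]]
ft_force: [0.8, 0.2, 0.1]
width: 85.4
(array([-0.0009, -0.0019,  0.0585]), array([-0.0004,  0.0004,  0.0008]))
```

View pics/g1.png

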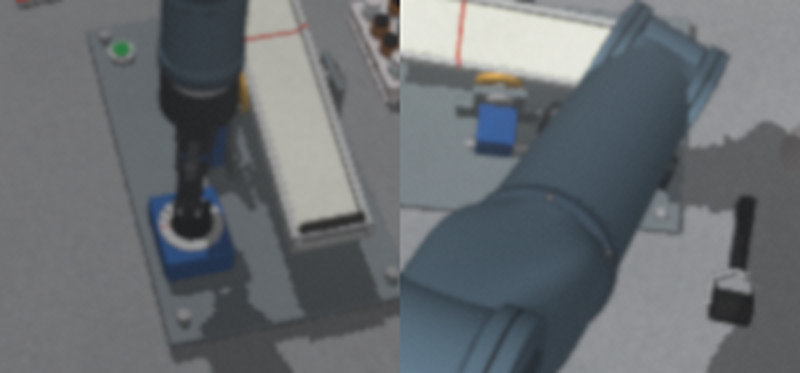

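In the side view (left half) the gripper is above the dial at (190,220). The arm hides the dial in the top view. Descending and closing.

```bash
python3 -m handwheel '{"delta_pos":[[0,-0.001,0.02],[0,-0.001,0.04],[0,-0.001,0.0585],[0,-0.001,0.0585],[0,-0.001,0.0585],[0,-0.001,0.0585],[0,-0.001,0.0585],[0,-0.001,0.0585],[0,-0.001,0.0585],[0,-0.001,0.0585]],"dr":[[0,0,0],[0,0,0],[0,0,0],[0,0,0],[0,0,0],[0,0,0],[0,0,0],[0,0,0],[0,0,0],[0,0,0]],"jaw":[1,1,1,1,-1,-1,-1,-1,-1,-1]}'
```

```text
time_s: 3.88
tcp_pos: [506.5, -184.2, 71.4]
orientation: [[-0.925, 0.379, -0.001], [0.379, 0.925, -0.0], [0.001, -0.0, -1.0]]
ft_force: [-0.7, 1.5, 6.2]
width: 13.0
```

Gripped: width 13 mm against the 14 mm bar. Turning anticlockwise about 23°.

```bash
python3 -m handwheel '{"delta_pos":[[0,0,0],[0,0,0],[0,0,0],[0,0,0],[0,0,0],[0,0,0],[0,0,0]],"dr":[[0,0,-0.08],[0,0,-0.16],[0,0,-0.24],[0,0,-0.32],[0,0,-0.38],[0,0,-0.39],[0,0,-0.39]],"jaw":[-1,-1,-1,-1,-1,-1,-1]}'
python3 -c "
from h import *
s=robot.sense();print(s['ft_torque'],s['width']);R=np.array(s['orientation']).reshape(3,3);print(np.degrees(np.arctan2(R[1,1],R[0,1])))"
```

```text
time_s: 4.75
tcp_pos: [506.4, -184.9, 71.4]
orientation: [[-1.0, 0.001, -0.001], [0.001, 1.0, -0.001], [0.001, -0.001, -1.0]]
ft_force: [-0.9, -0.1, 5.2]
width: 13.0
[-0.07836728  0.27691714 -0.32848963] 13.031985872604906
89.93069568052915
```

```bash
python3 -m handwheel '{"delta_pos":[[0,0,0],[0,0,0],[0,0,0]],"dr":[[0,0,-0.03],[0,0,-0.05],[0,0,-0.05]],"jaw":[-1,-1,-1]}'
python3 -c "
from h import *
s=robot.sense();print(s['ft_torque'],s['width']);R=np.array(s['orientation']).reshape(3,3);print(np.degrees(np.arctan2(R[1,1],R[0,1])))"
```

```text
time_s: 5.12
tcp_pos: [506.4, -184.9, 71.4]
orientation: [[-0.999, -0.045, -0.0], [-0.045, 0.999, -0.0], [0.0, -0.0, -1.0]]
ft_force: [-0.4, 0.9, 5.6]
width: 13.0
[ 0.01653127  0.29485525 -1.36779911] 12.976481720751638
92.59114996430921
```

The torque jumps to −1.37 N m, so it is against the zero stop. Turning up 85° to the fourth click.

```bash
python3 -m handwheel '{"delta_pos":[[0,0,0],[0,0,0],[0,0,0],[0,0,0],[0,0,0],[0,0,0],[0,0,0],[0,0,0],[0,0,0],[0,0,0]],"dr":[[0,0,0.15],[0,0,0.30],[0,0,0.45],[0,0,0.60],[0,0,0.75],[0,0,0.90],[0,0,1.05],[0,0,1.20],[0,0,1.35],[0,0,1.47]],"jaw":[-1,-1,-1,-1,-1,-1,-1,-1,-1,-1]}'
python3 -m handwheel '{"delta_pos":[[0,0,0],[0,0,0]],"dr":[[0,0,0.01],[0,0,0.01]],"jaw":[-1,-1]}'
python3 -c "
from h import *
s=robot.sense();print(s['ft_torque'],s['width']);R=np.array(s['orientation']).reshape(3,3);print(np.degrees(np.arctan2(R[1,1],R[0,1])))"
```

```text
time_s: 6.38
tcp_pos: [507.6, -181.7, 71.2]
orientation: [[-0.152, 0.988, -0.001], [0.988, 0.152, 0.002], [0.002, -0.0, -1.0]]
ft_force: [0.5, 0.7, 6.0]
width: 13.4
time_s: 6.62
tcp_pos: [507.6, -181.9, 71.2]
orientation: [[-0.142, 0.99, -0.0], [0.99, 0.142, 0.002], [0.002, 0.0, -1.0]]
ft_force: [1.4, 6.0, 2.8]
width: 13.0
[ 1.28689205 -0.44072492 -0.05808355] 13.03857627707316
8.173987311916013
```

The dial is at about 79.5° with almost no torque. Letting go and rising.

```bash
python3 -m handwheel '{"delta_pos":[[0,0,0],[0,0,0],[0,0,0],[0,0,0],[0,0,-0.03],[0,0,-0.06],[0,0,-0.12],[0,0,-0.17],[0,0,-0.19],[0,0,-0.19]],"dr":[[0,0,0],[0,0,0],[0,0,0],[0,0,0],[0,0,0],[0,0,0],[0,0,0],[0,0,0],[0,0,0],[0,0,0]],"jaw":[1,1,1,1,1,1,1,1,1,1]}'
python3 -c "
from h import *
print(delta((425,295,262),down(3.6)),delta((425,295,262),down(-176.4)))"
```

```text
time_s: 7.88
tcp_pos: [507.2, -184.7, 262.3]
orientation: [[-0.141, 0.99, 0.002], [0.99, 0.141, -0.001], [-0.001, 0.002, -1.0]]
ft_force: [0.5, 0.4, -1.0]
width: 85.7
(array([ 4.865e-01, -1.370e-02, -2.000e-04]), array([0.0018, 0.0009, 0.0786])) (array([ 4.865e-01, -1.370e-02, -2.000e-04]), array([-1.400e-03,  2.700e-03, -3.063e+00]))
```

```bash
python3 -m handwheel '{"delta_pos":[[0.06,-0.002,0],[0.12,-0.004,0],[0.18,-0.006,0],[0.24,-0.008,0],[0.3,-0.009,0],[0.36,-0.011,0],[0.42,-0.012,0],[0.47,-0.0135,0],[0.4865,-0.0137,0],[0.4865,-0.0137,0]],"dr":[[0,0,0.08],[0,0,0.08],[0,0,0.08],[0,0,0.08],[0,0,0.08],[0,0,0.08],[0,0,0.08],[0,0,0.08],[0.002,0.001,0.0786],[0.002,0.001,0.0786]],"jaw":[1,1,1,1,1,1,1,1,1,1]}'
python3 -c "
from h import *
print(delta((425,295,80),down(3.6)),delta((425,295,18),down(3.6)))
a=cap('top');b=cap('side')
import pickle;pickle.dump((a,b),open('p2.pkl','wb'))
f=lambda c,x0,x1,y0,y1,w,h:cv2.resize(c['pixels'][y0:y1,x0:x1],(w,h),interpolation=cv2.INTER_CUBIC)
A=f(a,200,355,110,220,465,330);B=f(b,230,342,130,280,336,450)
o=np.zeros((450,801,3),np.uint8);o[:330,:465]=A;o[:,465:]=B
cv2.imwrite('pics/d1.png',cv2.cvtColor(o[:,:800],cv2.COLOR_RGB2BGR))"
```

```text
time_s: 9.12
tcp_pos: [423.7, 295.2, 259.7]
orientation: [[-0.064, 0.998, -0.004], [0.998, 0.064, -0.002], [-0.001, -0.004, -1.0]]
ft_force: [0.2, -0.9, -0.8]
width: 85.2
(array([-1.000e-04,  2.100e-03,  1.797e-01]), array([-0.0044,  0.0014,  0.0014])) (array([0.    , 0.0024, 0.2417]), array([-0.0044,  0.0014,  0.0014]))
```

View pics/d1.png

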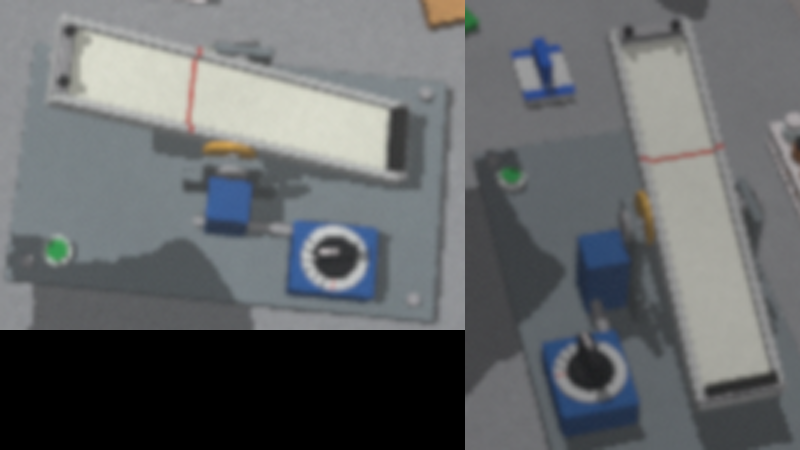

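The dial's mark has turned to about the fourth click, and the bed is steeper with the stop at the near end. I measure the tilted bed from both views and descend on the sled.

```bash
python3 -m handwheel '{"delta_pos":[[0,0.002,0.06],[0,0.002,0.12],[0,0.002,0.17],[0,0.002,0.2],[0,0.002,0.23],[0,0.0023,0.2417],[0,0.0023,0.2417],[0,0.0023,0.2417]],"dr":[[-0.004,0.001,0.001],[-0.004,0.001,0.001],[-0.004,0.001,0.001],[-0.004,0.001,0.001],[-0.004,0.001,0.001],[-0.004,0.001,0.001],[-0.004,0.001,0.001],[-0.004,0.001,0.001]],"jaw":[1,1,1,1,1,1,1,1]}'
python3 - <<'E'
from h import *; import pickle
a,b=pickle.load(open('p2.pkl','rb'))
T=lambda x,y:(200+x/3-.33,110+y/3-.33); S=lambda x,y:(230+(x-465)/3-.33,130+y/3-.33)
P={}
for n,p,q in(('lineL',(190,130),(641,160)),('lineR',(199,48),(722,146)),('stopL',(389,170),(706,390)),('stopR',(406,107),(775,378)),('clampL',(64,82),(628,34)),('clampR',(70,30),(676,26)),('railLowL',(404,178),(700,402)),('railHighL',(50,100),(612,32)),('railHighR',(64,17),(690,23))):
    P[n]=tri(a,T(*p),b,S(*q)); print(n,P[n].round(1), (np.array(proj(a,P[n]))-T(*p)).round(2))
# dial
print('mark',[onz(a,T(*p),100).round(1) for p in((318,254),(338,252))])
al=np.radians(24);th=np.radians(-2.3)
Y=np.array([-np.sin(th)*np.cos(al),np.cos(th)*np.cos(al),np.sin(al)]);X=np.array([np.cos(th),np.sin(th),0]);Z=np.cross(X,Y)
pv=np.array([641.7,-76.3,140])
for n,p in P.items(): d=p-pv;print(n,np.round([d@X,d@Y,d@Z],1))
E
```

```text
time_s: 10.22
tcp_pos: [426.6, 295.6, 20.3]
orientation: [[-0.061, 0.998, 0.002], [0.998, 0.061, 0.002], [0.002, 0.002, -1.0]]
ft_force: [-0.2, 0.3, 0.1]
width: 85.3
lineL [603.  -27.3 168.7] [-0.04  0.31]
lineR [686.4 -31.2 170.9] [-0.06  0.43]
stopL [ 603.9 -237.3   71. ] [-0.01  0.09]
stopR [ 667.  -250.8   86.4] [-0.09  0.62]
clampL [624.3  91.8 226.9] [-0.02  0.22]
clampR [675.2  90.2 228.2] [-0.03  0.25]
railLowL [ 593.1 -251.9   77.6] [-0.06  0.47]
railHighL [609.6 103.9 221.8] [ 0.05 -0.43]
railHighR [692.1  97.5 221.9] [ 0.04 -0.31]
mark [array([ 503.7, -163.1,  100. ]), array([ 507. , -183.2,  100. ])]
lineL [-40.6  55.    7. ]
lineR [42.9 55.3  9.2]
stopL [ -31.3 -176.4    3. ]
stopR [  32.3 -180.1   21.5]
clampL [-24.1 188.1  11.3]
clampR [ 26.8 189.   12.3]
railLowL [ -41.5 -187.5   15.1]
railHighL [-39.3 196.6   2. ]
railHighR [ 43.4 193.8   3.4]
```

The measurements match the model: red line 55 mm uphill of the pivot, bed surface within 2 mm of the pivot plane, dial about 78°. Closing on the sled and lifting.

```bash
python3 -m handwheel '{"delta_pos":[[-0.001,-0.001,0.003],[-0.001,-0.001,0.003],[-0.001,-0.001,0.003],[-0.001,-0.001,0.003],[-0.001,-0.001,0.003],[-0.001,-0.001,0.003],[-0.001,-0.001,0.003]],"dr":[[0,0,0],[0,0,0],[0,0,0],[0,0,0],[0,0,0],[0,0,0],[0,0,0]],"jaw":[1,-1,-1,-1,-1,-1,-1]}'
python3 -c "
from h import *
p=robot.sense()['tcp_pos'];print(p, robot.sense()['ft_force'])
c=cap('side');
x=c['pixels'][110:200,160:280];y=cap('top')['pixels'][170:260,110:230]
cv2.imwrite('pics/g2.png',cv2.cvtColor(cv2.resize(np.hstack([x,y]),(800,300),interpolation=cv2.INTER_CUBIC),cv2.COLOR_RGB2BGR))"
python3 -m handwheel '{"delta_pos":[[0,0,-0.02],[0,0,-0.06],[0,0,-0.12],[0,0,-0.18],[0,0,-0.24],[0,0,-0.29],[0,0,-0.31],[0,0,-0.31]],"dr":[[0,0,0],[0,0,0],[0,0,0],[0,0,0],[0,0,0],[0,0,0],[0,0,0],[0,0,0]],"jaw":[-1,-1,-1,-1,-1,-1,-1,-1]}'
```

```text
time_s: 11.1
tcp_pos: [424.8, 294.7, 16.3]
orientation: [[-0.062, 0.998, 0.001], [0.998, 0.062, 0.002], [0.002, 0.001, -1.0]]
ft_force: [-0.3, -0.6, 5.3]
width: 15.0
[424.83447327 294.65546425  16.34408351] [-0.26907142 -0.64953564  5.25089851]
time_s: 12.2
tcp_pos: [424.9, 293.9, 327.6]
orientation: [[-0.061, 0.998, 0.002], [0.998, 0.061, 0.004], [0.004, 0.002, -1.0]]
ft_force: [-0.0, 0.4, -3.3]
width: 15.4
```

View pics/g2.png

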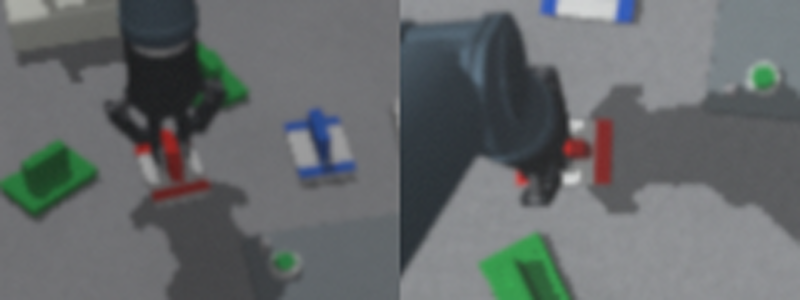

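The rib is gripped at 15 mm width, the sled held squarely, and the lifted weight is about 3 N. Now the hover and placement poses.

```bash
cat >> h.py <<'E'
al=np.radians(24);th=np.radians(-2.3)
Y=np.array([-np.sin(th)*np.cos(al),np.cos(th)*np.cos(al),np.sin(al)]);X=np.array([np.cos(th),np.sin(th),0]);Z=np.cross(X,Y)
pv=np.array([641.7,-76.3,140]); start=pv+X+120*Y-Z; RB=np.c_[Y,X,-Z]
def place(x,y,h): return start+x*X+y*Y+(h+16.3)*Z
def inbed(s):
    d=np.array(s['tcp_pos'])-place(0,0,0); R=np.array(s['orientation']).reshape(3,3); F=np.array(s['ft_force'])
    return 'xyh',np.round([d@X,d@Y,d@Z],1),'rot err',Ro.from_matrix(RB.T@R).as_rotvec().round(3),'F',np.round([F@X,F@Y,F@Z],2)
E
python3 -c "
from h import *
print(start,place(0,0,80));print(delta(place(0,0,80),RB));print(robot.sense()['joints'])"
```

```text
[647.11498348  33.6034173  187.89485171] [645.54307178  -5.5337669  275.86927928]
(array([-0.3127,  0.2017,  0.051 ]), array([-0.0193,  0.4146,  0.1005]))
[-78.44007598  14.82807513  47.31811394 103.62194192 -11.98831141
  66.44878862 -23.76025213]
```

```bash
python3 -m handwheel '{"delta_pos":[[-0.035,0.025,0],[-0.075,0.05,0.005],[-0.115,0.075,0.01],[-0.155,0.1,0.015],[-0.195,0.13,0.02],[-0.235,0.155,0.03],[-0.275,0.18,0.04],[-0.3127,0.2017,0.051],[-0.3127,0.2017,0.051],[-0.3127,0.2017,0.051]],"dr":[[0,0.05,0.012],[-0.005,0.1,0.025],[-0.007,0.15,0.037],[-0.01,0.21,0.05],[-0.012,0.26,0.063],[-0.015,0.31,0.075],[-0.017,0.36,0.088],[-0.0193,0.4146,0.1005],[-0.0193,0.4146,0.1005],[-0.0193,0.4146,0.1005]],"jaw":[-1,-1,-1,-1,-1,-1,-1,-1,-1,-1]}'
python3 -c "
from h import *
print(*inbed(robot.sense()));print(delta(place(0,0,25),RB),robot.sense()['joints'])
a=cap('top')['pixels'][80:200,200:360];b=cap('side')['pixels'][80:200,220:380]
cv2.imwrite('pics/p1.png',cv2.cvtColor(cv2.resize(np.hstack([b,a]),(800,300),interpolation=cv2.INTER_CUBIC),cv2.COLOR_RGB2BGR))"
```

```text
time_s: 13.45
tcp_pos: [644.3, -5.4, 273.2]
orientation: [[0.039, 0.999, 0.012], [0.914, -0.04, 0.404], [0.404, -0.004, -0.915]]
ft_force: [-0.7, 0.1, -2.7]
width: 14.9
xyh [-1.2 -0.9 77.5] rot err [ 0.004 -0.003  0.002] F [-0.66 -1.02 -2.54]
(array([0.0011, 0.0014, 0.0525]), array([-0.0039,  0.0026, -0.002 ])) [-18.60162546  36.0641725   41.97741089  88.23180434 -47.26808125
  77.83004487  33.14502529]
```

View pics/p1.png

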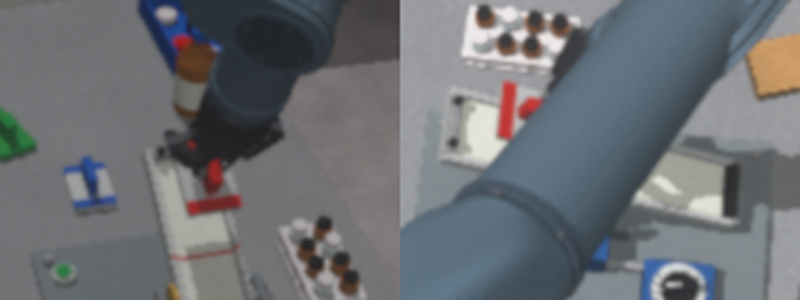

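The sled hovers above the upper bed, tilted along it. Its low red end (213,203 in the left half) is uphill of the red line. Descending to about 20 mm above the bed.

```bash
python3 -m handwheel '{"delta_pos":[[0.001,0.0014,0.02],[0.001,0.0014,0.04],[0.001,0.0014,0.053],[0.001,0.0014,0.058],[0.001,0.0014,0.058],[0.001,0.0014,0.058]],"dr":[[-0.004,0.003,-0.002],[-0.004,0.003,-0.002],[-0.004,0.003,-0.002],[-0.004,0.003,-0.002],[-0.004,0.003,-0.002],[-0.004,0.003,-0.002]],"jaw":[-1,-1,-1,-1,-1,-1]}'
python3 -c "
from h import *
print(*inbed(robot.sense()));print(delta(place(0,0,0),RB))
b=cap('side')['pixels'][100:200,260:360];a=cap('top')['pixels'][110:160,210:310]
A=np.zeros((600,800,3),np.uint8);A[:600,:]=cv2.resize(b[:75],(800,600),interpolation=cv2.INTER_CUBIC)
cv2.imwrite('pics/p2.png',cv2.cvtColor(A,cv2.COLOR_RGB2BGR))"
```

```text
time_s: 14.3
tcp_pos: [647.9, 18.2, 222.7]
orientation: [[0.035, 0.999, 0.02], [0.913, -0.04, 0.406], [0.407, 0.004, -0.913]]
ft_force: [0.9, -0.5, -2.7]
width: 15.3
xyh [ 1.4  0.1 21.8] rot err [-0.004  0.    -0.002] F [ 0.91 -1.54 -2.28]
(array([-0.0001, -0.0015,  0.0218]), array([ 0.0038, -0.0001,  0.0018]))
```

View pics/p2.png

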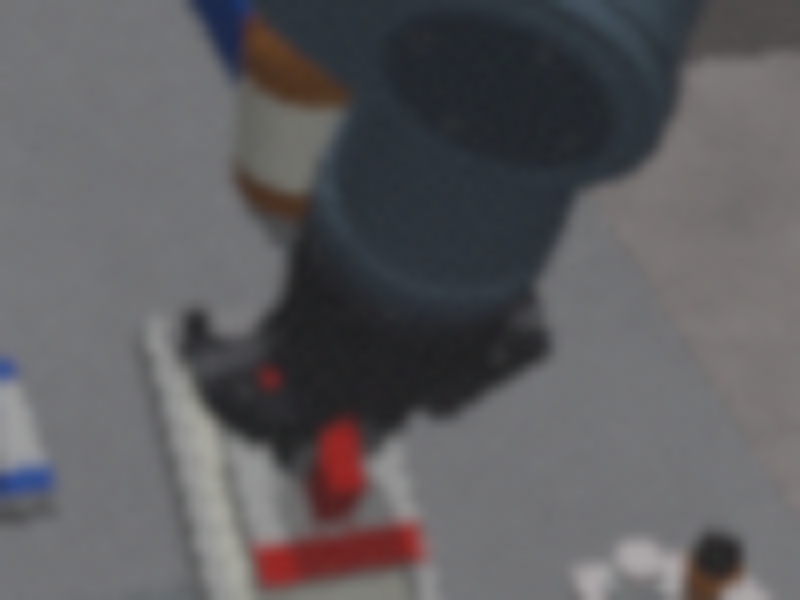

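The sled's low end lies between the rails in the view: bottom edge (262,587) to (425,560). I check the lateral offset numerically.

```bash
python3 - <<'E'
from h import *
c=cap('side')
def onbed(uv,h):
    o,w=ray(c,uv);t=((start+h*Z-o)@Z)/(w@Z);d=o+t*w-start;return np.round([d@X,d@Y],1)
S=lambda x,y:(260+x/8-.45,100+y/8-.45)
for h,p in((33.8,(256,550)),(33.8,(420,527)),(21.8,(262,587)),(21.8,(426,562)),(10,(190,540)),(10,(148,325))): print(h,p,onbed(S(*p),h))
# rail & line, red mask
m=cv2.inRange(cv2.cvtColor(c['pixels'],cv2.COLOR_RGB2HSV),(0,110,80),(10,255,255))
m[:176]=0;ys,xs=np.nonzero(m[:, :345]);k=xs>280;xs,ys=xs[k],ys[k];i,j=xs.argmin(),xs.argmax()
print(xs[i],ys[i],onbed((xs[i],ys[i]),10),xs[j],ys[j],onbed((xs[j],ys[j]),10))
s=robot.sense();print(*inbed(s),s['time_s'])
E
```

```text
33.8 (256, 550) [-29.4 -30.8]
33.8 (420, 527) [ 33.1 -31.8]
21.8 (262, 587) [-27.3 -41. ]
21.8 (426, 562) [ 35.9 -41.3]
10 (190, 540) [-46.5 -14.2]
10 (148, 325) [-42.6  74.5]
331 316 [ -14.  -457.2] 344 329 [  12.7 -498. ]
xyh [ 1.4  0.3 21.7] rot err [-0.004  0.    -0.002] F [ 0.21 -1.14 -3.03] 14.45
```

```bash
python3 - <<'E'
from h import *; import pickle
a,b=pickle.load(open('p2.pkl','rb'))
def onbed(c,uv,h):
    o,w=ray(c,uv);t=((start+h*Z-o)@Z)/(w@Z);d=o+t*w-start;return np.round([d@X,d@Y],1)
T=lambda x,y:(200+x/3-.33,110+y/3-.33); S=lambda x,y:(230+(x-465)/3-.33,130+y/3-.33)
print('side',onbed(b,S(641,160),10),onbed(b,S(722,146),10),'top',onbed(a,T(190,130),10),onbed(a,T(199,48),10))
print(delta(place(-1.5,-2,6),RB))
E
```

```text
side [-43.1 -65.9] [ 40.6 -64.9] top [-41.4 -64.2] [ 43.3 -64.8]
(array([-0.0023, -0.0029,  0.0156]), array([ 0.0036, -0.0004,  0.0019]))
```

```bash
python3 -m handwheel '{"delta_pos":[[-0.002,-0.003,0.005],[-0.002,-0.003,0.010],[-0.002,-0.003,0.0156],[-0.002,-0.003,0.0156],[-0.002,-0.003,0.0156]],"dr":[[0.0036,0,0.002],[0.0036,0,0.002],[0.0036,0,0.002],[0.0036,0,0.002],[0.0036,0,0.002]],"jaw":[-1,-1,-1,-1,-1]}'
python3 -c "
from h import *
print(*inbed(robot.sense()))"
python3 -m handwheel '{"delta_pos":[[0,0,0.002],[0,0,0.003],[0,0,0.003]],"dr":[[0,0,0],[0,0,0],[0,0,0]],"jaw":[-1,-1,-1]}'
python3 -c "
from h import *
print(*inbed(robot.sense()))"
```

```text
time_s: 15.08
tcp_pos: [644.9, 23.4, 207.1]
orientation: [[0.037, 0.999, 0.015], [0.913, -0.04, 0.407], [0.407, -0.001, -0.913]]
ft_force: [1.0, 0.2, -2.5]
width: 15.0
xyh [-1.8 -1.6  5.5] rot err [0.001 0.    0.   ] F [ 0.98 -0.83 -2.36]
time_s: 15.45
tcp_pos: [644.8, 24.8, 204.3]
orientation: [[0.037, 0.999, 0.015], [0.913, -0.04, 0.407], [0.407, -0.001, -0.913]]
ft_force: [0.2, -0.3, -3.6]
width: 15.0
xyh [-2.  -1.5  2.3] rot err [0.001 0.001 0.   ] F [ 0.17 -1.69 -3.14]
```

Not touching yet (F·Z still about −2.5 to −3). Going down 1 mm at a time.

```bash
R='python3 -m handwheel'; q(){ python3 -c "
from h import *
print(*inbed(robot.sense()))"; }
python3 -m handwheel '{"delta_pos":[[0,0,0.001],[0,0,0.001]],"dr":[[0,0,0],[0,0,0]],"jaw":[-1,-1]}' >/dev/null; q
python3 -m handwheel '{"delta_pos":[[0,0,0.001],[0,0,0.001]],"dr":[[0,0,0],[0,0,0]],"jaw":[-1,-1]}' >/dev/null; q
```

```text
xyh [-1.9 -1.5  1.3] rot err [0.001 0.001 0.   ] F [-0.59 -1.91 -2.76]
xyh [-1.9 -1.6  0.6] rot err [0.001 0.001 0.   ] F [-0.45 -1.63 -1.03]
```

```bash
q(){ python3 -c "
from h import *
print(*inbed(robot.sense()),robot.sense()['time_s'])"; }
python3 -m handwheel '{"delta_pos":[[0,0,0],[0,0,0]],"dr":[[0,0,0],[0,0,0]],"jaw":[-1,-1]}' >/dev/null; q
python3 -m handwheel '{"delta_pos":[[0,0,0.0007],[0,0,0.0007]],"dr":[[0,0,0],[0,0,0]],"jaw":[-1,-1]}' >/dev/null; q
```

```text
xyh [-1.8 -1.6  0.6] rot err [0.001 0.    0.   ] F [-0.17 -1.68 -1.3 ] 16.2
xyh [-1.8 -1.6  0.4] rot err [0.001 0.001 0.   ] F [-2.8   0.14  5.74] 16.45
```

Contact, but at about 8 N. Backing off slightly.

```bash
q(){ python3 -c "
from h import *
print(*inbed(robot.sense()),robot.sense()['time_s'])"; }
python3 -m handwheel '{"delta_pos":[[0,0,-0.0004],[0,0,-0.0004],[0,0,-0.0004]],"dr":[[0,0,0],[0,0,0],[0,0,0]],"jaw":[-1,-1,-1]}' >/dev/null; q
python3 -c "
from h import *
b=cap('side');o=b['pixels'][80:290,230:350]; a=cap('top')['pixels'][120:220,270:345]
A=np.zeros((600,800,3),np.uint8);A[:,:343]=cv2.resize(o,(343,600),interpolation=cv2.INTER_CUBIC);A[:600,350:800]=cv2.resize(a,(450,600),interpolation=cv2.INTER_CUBIC)
cv2.imwrite('pics/p3.png',cv2.cvtColor(A,cv2.COLOR_RGB2BGR))"; q
```

```text
xyh [-1.8 -1.6  0.4] rot err [0.001 0.    0.   ] F [-3.25  0.47  5.26] 16.825
xyh [-1.8 -1.6  0.4] rot err [0.001 0.001 0.   ] F [-3.78  1.15  6.22] 16.925
```

View pics/p3.png

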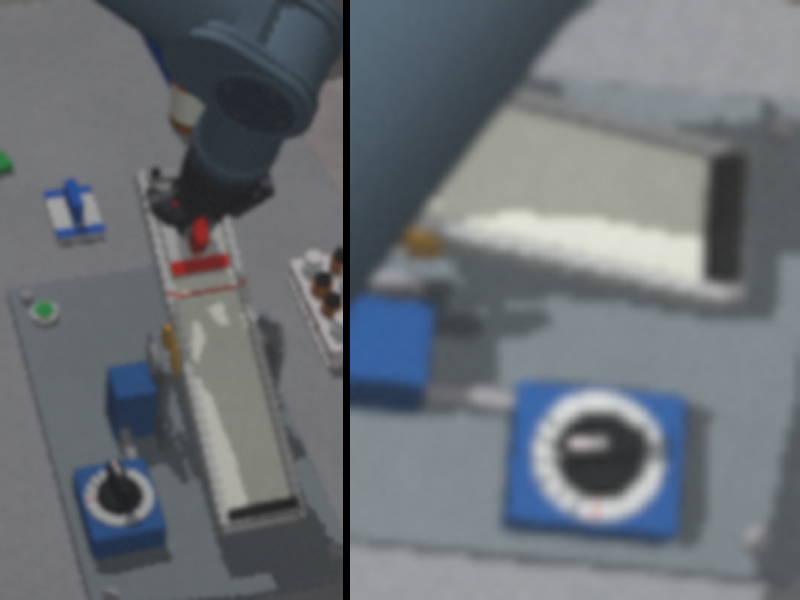

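The sled lies in the lane above the red line with the dial still in place. There is a sideways force of −3.5 N, so it rests against the +x rail. I move 1.5 mm away from that rail and ease up a little.

```bash
q(){ python3 -c "
from h import *
print(*inbed(robot.sense()),robot.sense()['time_s'])"; }
python3 -m handwheel '{"delta_pos":[[0,-0.0015,-0.0004],[0,-0.0015,-0.0004],[0,-0.0015,-0.0004]],"dr":[[0,0,0],[0,0,0],[0,0,0]],"jaw":[-1,-1,-1]}' >/dev/null; q
```

```text
xyh [-3.1 -1.6  0.5] rot err [0. 0. 0.] F [ 2.06 -0.62  1.15] 17.3
```

About 3.6 N on the bed, flat and still held. Letting go now and keeping the arm still.

```bash
python3 -m handwheel '{"delta_pos":[[0,0,0],[0,0,0],[0,0,0],[0,0,0],[0,0,0],[0,0,0],[0,0,0],[0,0,0],[0,0,0],[0,0,0]],"dr":[[0,0,0],[0,0,0],[0,0,0],[0,0,0],[0,0,0],[0,0,0],[0,0,0],[0,0,0],[0,0,0],[0,0,0]],"jaw":[-1,-1,1,1,1,1,1,1,1,1]}'
python3 -c "
from h import *
b=cap('side');o=b['pixels'][80:290,230:350]; a=cap('top')['pixels'][120:220,270:345]
A=np.zeros((600,800,3),np.uint8);A[:,:343]=cv2.resize(o,(343,600),interpolation=cv2.INTER_CUBIC);A[:600,350:800]=cv2.resize(a,(450,600),interpolation=cv2.INTER_CUBIC)
cv2.imwrite('pics/p4.png',cv2.cvtColor(A,cv2.COLOR_RGB2BGR));print(*inbed(robot.sense()))"
```

```text
time_s: 18.55
tcp_pos: [643.4, 25.5, 202.7]
orientation: [[0.037, 0.999, 0.015], [0.913, -0.04, 0.407], [0.407, -0.001, -0.913]]
ft_force: [0.4, -0.0, -0.7]
width: 85.5
xyh [-3.4 -1.5  0.5] rot err [0.001 0.    0.   ] F [-0.62  0.21  0.57]
```

View pics/p4.png

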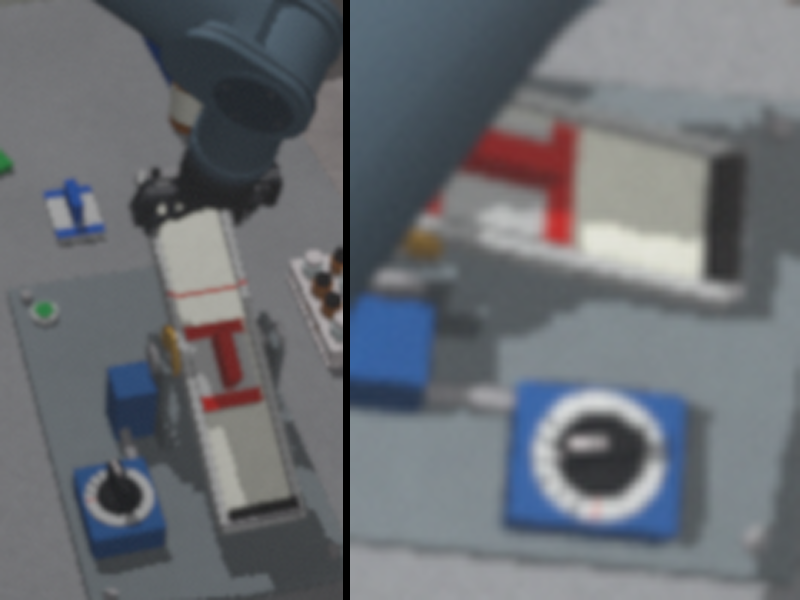

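The sled is on its way down, midway between the line and the stop, lying straight and clear of the fingers. The dial is unchanged. Retreating while it slides.

```bash
python3 -m handwheel '{"delta_pos":[[0,0,-0.01],[0,0,-0.03],[0,0,-0.06],[0,0,-0.09],[0.03,0,-0.12],[0.06,0,-0.12],[0.1,0,-0.12],[0.15,0,-0.12],[0.2,0,-0.12],[0.2,0,-0.12]],"dr":[[0,0,0],[0,0,0],[0,0,0],[0,0,0],[0,0,0],[0,0,0],[0,0,0],[0,0,0],[0,0,0],[0,0,0]],"jaw":[1,1,1,1,1,1,1,1,1,1]}'
python3 - <<'E'
from h import *; import pickle
b=cap('side');a=cap('top')
pickle.dump((a,b),open('p5.pkl','wb'))
o=b['pixels'][80:290,230:350]; t=a['pixels'][120:220,270:345]
A=np.zeros((600,800,3),np.uint8);A[:,:343]=cv2.resize(o,(343,600),interpolation=cv2.INTER_CUBIC);A[:600,350:800]=cv2.resize(t,(450,600),interpolation=cv2.INTER_CUBIC)
cv2.imwrite('pics/p5.png',cv2.cvtColor(A,cv2.COLOR_RGB2BGR))
for c in(a,b):
    for n,ce,r in blobs(c,(0,130,90),(8,255,255),15):print(n,ce,r[0])
E
```

```text
time_s: 19.9
tcp_pos: [649.1, 163.5, 396.8]
orientation: [[0.029, 0.999, 0.016], [0.912, -0.033, 0.409], [0.41, 0.003, -0.912]]
ft_force: [-0.1, -1.1, 0.0]
width: 85.1
59 [307.6 150.6] (307.5, 150.5)
160 [324.  153.5] (321.5, 156.0)
17 [293.3  97.4] (293.1538391113281, 97.23076629638672)
171 [316.1 233.2] (313.5, 236.0)
90 [318.6 253.4] (319.1764831542969, 253.2058868408203)
26 [343.2 329.5] (342.6966857910156, 328.8360595703125)
```

No more pictures can be viewed, so I check in numbers: rest between two captures, red end position, gap to the stop, dial mark, and the other items.

```bash
python3 - <<'E'
from h import *; import pickle
a0,b0=pickle.load(open('p5.pkl','rb')); a,b=cap('top'),cap('side')
for c in(a,b):
    print([(n,ce.tolist()) for n,ce,r in blobs(c,(0,130,90),(8,255,255),15)])
def onbed(c,uv,h):
    o,w=ray(c,uv);t=((start+h*Z-o)@Z)/(w@Z);d=o+t*w-start;return np.round([d@X,d@Y],1)
for nm,c,win in(('top',a,(295,350,130,175)),('side',b,(290,345,215,275))):
    x0,x1,y0,y1=win;hsv=cv2.cvtColor(c['pixels'],cv2.COLOR_RGB2HSV);m=cv2.inRange(hsv,(0,130,70),(8,255,255))
    ys,xs=np.nonzero(m[y0:y1,x0:x1]);P=np.array([onbed(c,(x+x0,y+y0),12) for x,y in zip(xs,ys)])
    print(nm,'x',P[:,0].min(),P[:,0].max(),'y',P[:,1].min(),P[:,1].max())
    up=P[P[:,1]>-215]; lo=P[P[:,1]<-282]
    for n,q in(('up',up),('lo',lo)): 
        if len(q): print(n,len(q),q.mean(0).round(1),q.min(0),q.max(0))
    # profile along the lane middle: V and red at model positions
    print([(s,c['pixels'][int(round(p[1])),int(round(p[0]))].tolist()) for s in range(-262,-306,-4) for p in[proj(c,start+18*X+s*Y+12*Z)]])
# dial mark: bright low-saturation pixels on the black knob
h=cv2.cvtColor(a['pixels'],cv2.COLOR_RGB2GRAY)[184:208,300:325]; h0=cv2.cvtColor(pickle.load(open('p2.pkl','rb'))[0]['pixels'],cv2.COLOR_RGB2GRAY)[184:208,300:325]
print('dial diff',np.abs(h.astype(int)-h0).mean(), [np.abs(h.astype(int)-np.roll(h0,1,1)).mean()])
print([(ce.tolist()) for n,ce,r in blobs(a,(105,150,60),(125,255,255),30)])
E
```

```text
[(np.int32(60), [307.6, 150.8]), (np.int32(161), [324.0, 153.5])]
[(np.int32(17), [293.4, 97.6]), (np.int32(171), [316.1, 233.2]), (np.int32(91), [318.7, 253.4]), (np.int32(31), [343.3, 329.6])]
top x -31.7 27.2 y -294.5 -204.0
up 57 [  -2.  -209.4] [ -31.7 -214.7] [  26.6 -204. ]
lo 62 [  -1.7 -288.4] [ -31.6 -294.5] [  27.2 -282.2]
[(-262, [145, 101, 100]), (-266, [134, 109, 107]), (-270, [132, 84, 83]), (-274, [130, 79, 78]), (-278, [130, 66, 65]), (-282, [130, 49, 47]), (-286, [132, 49, 48]), (-290, [125, 48, 46]), (-294, [102, 48, 48]), (-298, [68, 47, 47]), (-302, [53, 48, 49])]
side x -33.7 25.9 y -293.5 -204.7
up 69 [  -3.3 -209.9] [ -31.4 -214.9] [  25.9 -204.7]
lo 76 [  -4.5 -287.5] [ -33.  -293.5] [  24.7 -282.4]
[(-262, [106, 103, 104]), (-266, [105, 103, 103]), (-270, [106, 105, 106]), (-274, [105, 100, 101]), (-278, [106, 79, 79]), (-282, [107, 35, 34]), (-286, [106, 32, 31]), (-290, [102, 35, 36]), (-294, [49, 33, 33]), (-298, [39, 35, 37]), (-302, [51, 50, 52])]
dial diff 6.998333333333333 [np.float64(15.521666666666667)]
[[78.8, 84.2], [115.6, 83.9], [155.7, 164.9], [275.7, 176.5], [299.1, 196.2], [4.0, 197.3], [2.5, 213.9]]
```

```bash
python3 -c "
from h import *
s=robot.sense();print(s['time_s'],s['ft_force'],robot.hand_in())"
```

```text
the job is handed in; nothing more can be done
20.1 [ 0.07605072 -0.16381172 -0.27802041] None
```

The slip check is done and handed in at 20.1 s. The red sled slid down by itself and came to rest against the rubber stop, with the dial left in the fourth click.

- **Dial:** It started in click 1. I turned it back until the torque rose to −1.4 N m at the zero stop, then up to the fourth click and let go. The picture after that gave about 78°, against the nominal 80°, and the picture taken during the slide shows the mark unchanged.
- **Sled:** I laid it flat in the lane above the red line, still held, and released it with about 3.6 N on the bed. During placing it briefly pressed on the bed with 8 to 9 N and on the +x rail with about 3.5 N. I moved off the rail before letting go, and the dial did not jump.
- **Last checks:** Two captures showed the sled at rest. Both views put its ends at −294 and −204 mm from bed_start, so its middle is about 44 mm uphill of the stop (target 45 mm). It is 2 to 4 mm off the lane middle and straight. The arm was clear and its force near zero.

Not fully confirmed:
- The picture limit was reached, so the final state was checked only in numbers. I took no fresh angle of the dial mark. The pixel comparison there was not conclusive (a mean grey difference of 7, perhaps shadow), but the sled's measured position fits the 24° bed.
- The two views disagreed by about 2 mm on the lane's middle.
- I did not measure the blue sled, mass piece, roller or bottle again at the end. The arm came close to none of them.

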